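Put the fastener stock back in its trays

ROBOT

A 6-joint arm with a two-finger parallel gripper is mounted at the origin on the work surface. World frame = base frame: x ahead of the robot, y to its left, z up, the work surface at z = 0. Lengths are in m, angles in degrees, forces in N, time in s.
With the tool pointing down it reaches from about 0.4 to 0.925 m from the base axis. Payload 12.5 kg.
Tool frame: the origin (TCP) lies between the finger pads; the fingertips stand tcp_to_tips ahead of it and the grasp point (between the pads) lies 6 mm ahead of it (tcp_to_tips is the distance from the TCP to the fingertips, in m); z points along the fingers, y is the direction in which the jaws open and shut (so a half turn about z gives the same grasp; the last joint's range is limited). The gripper opens to 95 mm and grips with 3 to 60 N. Pads are 20 mm wide; open, the fingers measure 119 mm over their backs; the gripper's body (75 mm by 180 mm) begins 59 mm behind the grasp point.
Start: joints at [60.069, 28.126, 89.318, -0, 62.55, -6.05], TCP at [0.253, 0.572, 0.24] pointing down, gripper open.
Joint ranges: [-177.58, 177.58], [-47.91, 125.51], [2.72, 160], [-65.01, 245.01], [3.68, 167.84], [-153.87, 153.87]. Speed limits (degrees/s): [127.2, 127.2, 159.86, 180, 180, 180].

INTERFACE

Orientations are given as [roll, pitch, yaw] about the fixed x, y, z axes, in that order (R = Rz(yaw) Ry(pitch) Rx(roll)).
In Python, from rig import sense, capture, camera_model, sign_off, tcp_to_tips gives the robot as it stands.
- The arm moves only by the shell command python3 -m crank 'ROWS' [OPENING] [FORCE]. ROWS is JSON, a list of rows, each a list of 6 numbers: the shift along the tool's x, y, z as a fraction of full scale, then the turn, a rotation vector about the tool's x, y, z as a fraction of full scale. In form: [[x, y, z, wx, wy, wz], ...]. A call has 1 to 12 rows; each row is the pose to reach, as a shift and turn from the pose measured when the call began, along the tool's axes at that moment, turning the shorter way round; what a row does not reach only later rows make up. Full scale, the value 1, is 0.5 m for a shift and 180 degrees for a turn. A row lasts 1/8 s, in which the tool goes at most 62.5 mm and 10.7 degrees, less where a joint would pass 70% of its speed; a pose out of reach is approached as far as the arm can. A call with a number of a shift or a turn outside -1 to 1 is refused whole. A call with a gripper value outside its range is refused whole. OPENING is the opening, from -1 (shut) to 1 (fully open), so that 0 is half open, set as the call begins (- or left out, the last holds). The fingers move at their own pace and stop on an object; FORCE is the grip in N (left out, the last holds). Time passes only in rows, so rows that repeat a pose let the fingers close. It gives the time, the measured TCP pose, the force and the opening at its end, in the units of the state.
- sense(): the state, without advancing time (a new reading comes with each control period).
- capture(name): name is "scene" or "top"; returns the picture (400x640x3 uint8, red, green, blue); there is no depth.
- camera_model(name): a dict with "camera_matrix" (3x3 intrinsics, pixels), "R" (3x3) and "t" (3): a world point X has camera coordinates R X + t. Camera axes: x right, y down, z forward; pixel columns grow to the right and rows downward; lengths in m; the calibration is good to about 2 mm. A picture is of the moment at which its call begins. camera_model takes no time and is no camera call.
- sign_off(): hands the job in, once; it reports no verdict.
The state is a dict: "clock": time; "joint_pos": joint angles; "qvel": joint speeds; "joint_torque": joint torques, N m; "tcp_pos": TCP position; "tool_rot": TCP orientation; "wrist_force": force on the tool from outside, world axes, zero at the start; "moment": the same for the moment, N m; "width": opening from 0.0 (shut) to 1.0 (fully open).
Only numpy, scipy, OpenCV 4.12 (cv2) and the standard library are available. Lean on these libraries where they do the work, as an engineer would, in place of code of your own. Each camera call takes 0.05 s, during which the arm holds its last target.

TASK

The three fastener cartons are standing in each other's trays: move each one into the tray whose card matches its label colour, upright and flat on the tray floor, using the empty tray or a clear patch of bench to park one on the way. Then find the one full tin by lifting them (the other two are empty) and stand it in the tray with the white card; leave the empty tins standing upright on the bench. Set everything down gently: drop nothing and tip nothing over.

Things in the scene. Friction and masses are not known exactly. Their poses are not given: they have to be found in the camera images.
- carton_blue_mid (a point): centre (half-way up) of the closed cardboard carton with blue labels on top and sides and a hex bolt as sample on its top. Block 80 mm long (its own x) x 50 mm wide (y) x 60 mm high (z); the sample rises up to 8 mm above the top and is look only. About 0.3 to 0.5 kg. At the start it stands in the wrong tray.
- carton_yellow_mid (a point): centre (half-way up) of the closed cardboard carton with yellow labels on top and sides and three washers as sample on its top. Block 80 mm long (its own x) x 50 mm wide (y) x 60 mm high (z); the sample rises up to 8 mm above the top and is look only. About 0.3 to 0.5 kg. At the start it stands in the wrong tray.
- carton_green_mid (a point): centre (half-way up) of the closed cardboard carton with green labels on top and sides and a grey wall plug as sample on its top. Block 80 mm long (its own x) x 50 mm wide (y) x 60 mm high (z); the sample rises up to 8 mm above the top and is look only. About 0.3 to 0.5 kg. At the start it stands in the wrong tray.
- tray_blue: fixed shallow red steel tray with a blue card on a flat ledge at its +x end: the place of the blue carton. Origin: centre of the tray's underside, on the bench, straight under the middle of its recess. Recess 104 mm along its own x, 74 mm along y; floor 6 mm above the bench, walls 4 mm thick reaching 14 mm above the bench. The card ledge (28 mm wide, 14 mm high) lies from x = 56 to 84 mm.
- tray_yellow: fixed shallow red steel tray with a yellow card on a flat ledge at its +x end: the place of the yellow carton. Origin: centre of the tray's underside, on the bench, straight under the middle of its recess. Recess 104 mm along its own x, 74 mm along y; floor 6 mm above the bench, walls 4 mm thick reaching 14 mm above the bench. The card ledge (28 mm wide, 14 mm high) lies from x = 56 to 84 mm.
- tray_green: fixed shallow red steel tray with a green card on a flat ledge at its +x end: the place of the green carton. Origin: centre of the tray's underside, on the bench, straight under the middle of its recess. Recess 104 mm along its own x, 74 mm along y; floor 6 mm above the bench, walls 4 mm thick reaching 14 mm above the bench. The card ledge (28 mm wide, 14 mm high) lies from x = 56 to 84 mm.
- tray_white: fixed shallow red steel tray with a white card on a flat ledge at its +x end: the place of the full tin; empty at the start. Origin: centre of the tray's underside, on the bench, straight under the middle of its recess. Recess 104 mm along its own x, 74 mm along y; floor 6 mm above the bench, walls 4 mm thick reaching 14 mm above the bench. The card ledge (28 mm wide, 14 mm high) lies from x = 56 to 84 mm.
- tin_1_mid (a point): centre (half-way up) of one of three identical closed upright metal tins, 54 mm diameter, 80 mm high, standing on the bench at the start. Exactly one of the three (any of them) is full and weighs 0.55 to 0.75 kg; the other two are empty and weigh under 0.1 kg. They look the same: only lifting tells.
- tin_2_mid (a point): centre (half-way up) of one of three identical closed upright metal tins, 54 mm diameter, 80 mm high, standing on the bench at the start. Exactly one of the three (any of them) is full and weighs 0.55 to 0.75 kg; the other two are empty and weigh under 0.1 kg. They look the same: only lifting tells.
- tin_3_mid (a point): centre (half-way up) of one of three identical closed upright metal tins, 54 mm diameter, 80 mm high, standing on the bench at the start. Exactly one of the three (any of them) is full and weighs 0.55 to 0.75 kg; the other two are empty and weigh under 0.1 kg. They look the same: only lifting tells.

How it is judged (in metres and radians):
At the end, for the whole second after the job is handed in: Each carton upright on the floor of its colour's tray (centres within 20 mm), the full tin upright on the floor of the white-card tray (within 28 mm; the tray bears over 3 N of it), both empty tins upright on the bench, not in a tray; all released and at rest (horizontal distance between carton_blue_mid and tray_blue below 0.02 m and height (world z) of each of carton_blue_mid, carton_yellow_mid, carton_green_mid below 0.0395 m and angle between each of carton_blue_mid, carton_yellow_mid, carton_green_mid, tin_1_mid, tin_2_mid, tin_3_mid's own z axis and vertical below 0.08 rad and horizontal distance between carton_yellow_mid and tray_yellow below 0.02 m and horizontal distance between carton_green_mid and tray_green below 0.02 m and ((horizontal distance between tin_1_mid and tray_white below 0.028 m and height (world z) of tin_1_mid between 0.043 and 0.0495 m and contact force between tin_1 and tray_white above 3 N and height (world z) of each of tin_2_mid, tin_3_mid below 0.043 m) or (horizontal distance between tin_2_mid and tray_white below 0.028 m and height (world z) of tin_2_mid between 0.043 and 0.0495 m and contact force between tin_2 and tray_white above 3 N and height (world z) of each of tin_1_mid, tin_3_mid below 0.043 m) or (horizontal distance between tin_3_mid and tray_white below 0.028 m and height (world z) of tin_3_mid between 0.043 and 0.0495 m and contact force between tin_3 and tray_white above 3 N and height (world z) of each of tin_1_mid, tin_2_mid below 0.043 m)) and linear speed of each of carton_blue, carton_yellow, carton_green, tin_1, tin_2, tin_3 below 0.02 m/s); the robot touches nothing.
It fails at once if a carton or tin is tipped over (leans more than 0.6 rad) (angle between any of carton_blue_mid, carton_yellow_mid, carton_green_mid, tin_1_mid, tin_2_mid, tin_3_mid's own z axis and vertical above 0.6 rad).
It fails at once if a carton or tin is dropped or thrown (moves faster than 0.8 m/s with no finger on it, as after a fall of 33 mm) ((linear speed of carton_blue above 0.8 m/s and contact force between the fingers and carton_blue below 0.05 N) or (linear speed of carton_yellow above 0.8 m/s and contact force between the fingers and carton_yellow below 0.05 N) or (linear speed of carton_green above 0.8 m/s and contact force between the fingers and carton_green below 0.05 N) or (linear speed of tin_1 above 0.8 m/s and contact force between the fingers and tin_1 below 0.05 N) or (linear speed of tin_2 above 0.8 m/s and contact force between the fingers and tin_2 below 0.05 N) or (linear speed of tin_3 above 0.8 m/s and contact force between the fingers and tin_3 below 0.05 N)).
It also fails if it takes over 128 s, if anything falls off the work surface, if the arm or the gripper's body presses on something with over 40 N, if the wrist force passes 120 N, or if a joint passes its speed limit or range.

## Working session

There is one attempt and no reset: what is moved stays moved. The work goes in short steps, Python scripts to look and compute and a shell command to move; the robot and the scene stay as the last step left them, time stands still between calls to the robot, and variables do not carry over. Pictures are saved under pics/ and viewed, and the job is handed in when it is done.

```bash
mkdir -p pics; ls; python3 - <<'E'
from rig import sense,capture,camera_model,tcp_to_tips
import cv2,numpy as np
print(sense()); print(tcp_to_tips)
for n in("scene","top"):
    im=capture(n); cv2.imwrite(f"pics/{n}0.png",im[:,:,::-1]); m=camera_model(n); print(n,m, -np.array(m["R"]).T@np.array(m["t"]))
E
```

```text
pics
{'clock': 0.0, 'joint_pos': array([ 6.00684128e+01,  2.81633683e+01,  8.93509932e+01,  1.48330740e-03,
        6.25478368e+01, -6.05110430e+00]), 'qvel': array([ 0.0218184 , -0.01020114, -0.0149929 ,  0.05699559, -0.08265227,
        0.03234331]), 'joint_torque': array([-6.23500637e-04, -6.12625122e+01, -2.58183521e+01,  6.92400662e-02,
        4.82576201e-02, -1.35636601e-04]), 'tcp_pos': array([0.25289054, 0.57131421, 0.23906496]), 'tool_rot': array([-1.79938287e+02, -7.86487267e-03,  1.56118828e+02]), 'wrist_force': array([ 0.17063107,  0.65918675, -0.33817974]), 'moment': array([-7.02331101e-05,  4.78138775e-02, -2.68140692e-02]), 'width': 0.9994318815809184}
0.025
scene {'camera_matrix': array([[475.05017481,   0.        , 310.99630846],
       [  0.        , 475.05017481, 198.90837662],
       [  0.        ,   0.        ,   1.        ]]), 'R': array([[-1.83766277e-01,  9.82969963e-01,  8.53810006e-05],
       [ 7.82448696e-01,  1.46331392e-01, -6.05277756e-01],
       [-5.94982348e-01, -1.11162834e-01, -7.96014340e-01]]), 't': array([ 0.09168298, -0.41160664,  1.5338202 ])} [1.25150526 0.14061315 0.97179871]
top {'camera_matrix': array([[423.80666665,   0.        , 309.34111836],
       [  0.        , 423.80666665, 196.57603274],
       [  0.        ,   0.        ,   1.        ]]), 'R': array([[-0.00630668, -0.99997678,  0.00258317],
       [-0.99628814,  0.0060616 , -0.08586736],
       [ 0.08584971, -0.00311512, -0.99630323]]), 't': array([3.08496985e-04, 5.75842690e-01, 8.97473825e-01])} [ 4.96659319e-01 -3.86297048e-04  9.43601366e-01]
```

View pics/scene0.png

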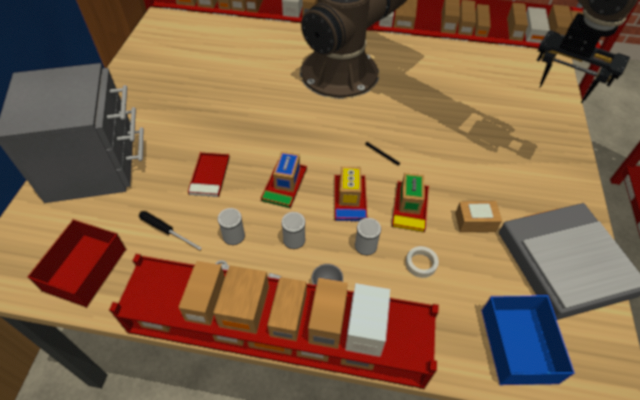

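View pics/top0.png

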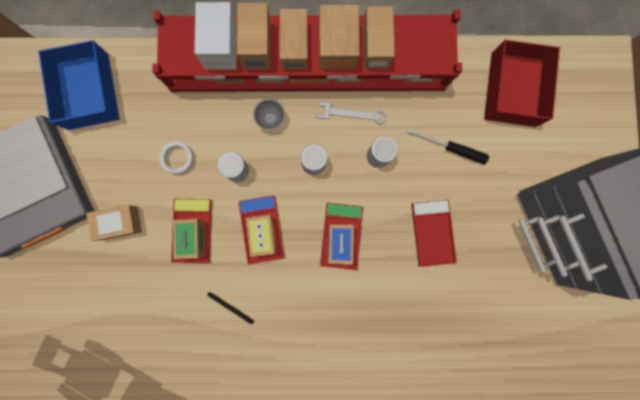

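```bash
cat > h.py <<'E'
import cv2,numpy as np
from rig import camera_model
def cast(px,z,cam="top"):
    m=camera_model(cam);K,R,t=[np.array(m[k]) for k in("camera_matrix","R","t")]
    px=np.asarray(px,float).reshape(-1,2); d=np.c_[px,np.ones(len(px))]@np.linalg.inv(K).T@R
    c=-R.T@t; return (c+d*((z-c[2])/d[:,2])[:,None])[:,:2]
def proj(X,cam="top"):
    m=camera_model(cam);K,R,t=[np.array(m[k]) for k in("camera_matrix","R","t")]
    p=(K@(R@np.atleast_2d(X).T+t[:,None])).T; return p[:,:2]/p[:,2:]
def rect(pts):
    (c,s,a)=cv2.minAreaRect((pts*1000).astype(np.float32)); 
    if s[0]<s[1]: s=s[::-1];a+=90
    a=(a+90)%180-90
    return np.round(c,1),np.round(s,1),round(a,1)
E
cat > meas.py <<'E'
from h import *
import sys
def run(im):
    hsv=cv2.cvtColor(im,cv2.COLOR_RGB2HSV);H,S,V=cv2.split(hsv)
    roi=np.zeros(H.shape,bool);roi[185:280,160:465]=True
    red=roi&((H<6)|(H>172))&(S>170)&(V>60)
    M={"blue":roi&(H>100)&(H<130)&(S>120),"yellow":roi&(H>22)&(H<34)&(S>150)&(V>120),"green":roi&(H>50)&(H<85)&(S>100)}
    n,l,st,cen=cv2.connectedComponentsWithStats(red.astype(np.uint8))
    for k,m in M.items():
        n,l,st,cen=cv2.connectedComponentsWithStats(m.astype(np.uint8))
        for i in range(1,n):
            if st[i,4]>60:
                p=np.argwhere(l==i)[:,::-1]
                print(k,"px",cen[i].round(1),"area",st[i,4],"z14",rect(cast(p,.014)),"z66",rect(cast(p,.066)))
    n,l,st,cen=cv2.connectedComponentsWithStats(cv2.morphologyEx(red.astype(np.uint8),cv2.MORPH_CLOSE,np.ones((5,5))))
    for i in range(1,n):
        if st[i,4]>150:
            p=np.argwhere(l==i)[:,::-1]; print("red",cen[i].round(1),st[i],rect(cast(p,.007)))
    g=roi*0; g[135:190,200:410]=1
    m=((S<45)&(V>110)&(g>0)).astype(np.uint8)
    n,l,st,cen=cv2.connectedComponentsWithStats(m)
    for i in range(1,n):
        if st[i,4]>150:
            p=np.argwhere(l==i)[:,::-1]; c,r=cv2.minEnclosingCircle(cast(p,.08).astype(np.float32)*1000); print("tin",cen[i].round(1),st[i],np.round(c,1),r)
if __name__=="__main__":
    im=cv2.imread(sys.argv[1])[:,:,::-1].copy(); run(im)
E
python3 meas.py pics/top0.png
python3 - <<'E'
import cv2
im=cv2.imread("pics/top0.png");cv2.imwrite("pics/z0.png",cv2.resize(im[130:280,160:320],None,fx=5,fy=5,interpolation=cv2.INTER_CUBIC)[:600]); cv2.imwrite("pics/z1.png",cv2.resize(im[130:275,305:465],None,fx=4,fy=4,interpolation=cv2.INTER_CUBIC))
cv2.imwrite("pics/z0.png",cv2.resize(im[130:275,160:320],None,fx=4,fy=4,interpolation=cv2.INTER_CUBIC))
E
```

```text
blue px [256.8 204. ] area 287 z14 (array([561. , 112.2]), array([69.2, 20.1]), -81.3) z66 (array([557.4, 105.9]), array([65.4, 18.9]), -81.3)
blue px [341. 244.] area 401 z14 (array([472.7, -71.6]), array([65., 35.]), -0.8) z66 (array([474. , -67.7]), array([61.3, 33. ]), -0.8)
green px [344.  210.4] area 271 z14 (array([545.9, -79.1]), array([67.2, 19.3]), 83.9) z66 (array([543.1, -74.7]), array([63.4, 18.2]), 83.9)
green px [184.6 238.6] area 382 z14 (array([486.6, 269.8]), array([63.6, 35.7]), 3.4) z66 (array([487.1, 254.7]), array([60.1, 33.7]), 3.4)
red [264.9 235.8] [242 209  41  54 568] (array([492.3, 101.5]), array([108.2,  77.5]), 9.1)
red [197.4 231. ] [172 211  38  51 535] (array([492.3, 257.5]), array([110.6,  79. ]), -1.2)
red [434.  239.1] [ 414  214   41   52 1761] (array([ 482.4, -277.2]), array([108.4,  79.1]), 5.3)
red [341.4 238.7] [321 216  40  53 602] (array([477.4, -71.7]), array([109. ,  76.8]), -6.7)
tin [384.  148.9] [370 136  28  27 561] [ 668.9 -157.5] 28.51197624206543
tin [313.6 157. ] [301 144  27  27 571] [652.4 -12.1] 28.234859466552734
tin [230.2 164.4] [217 151  27  28 572] [638.4 159.2] 28.193756103515625
```

View pics/z0.png

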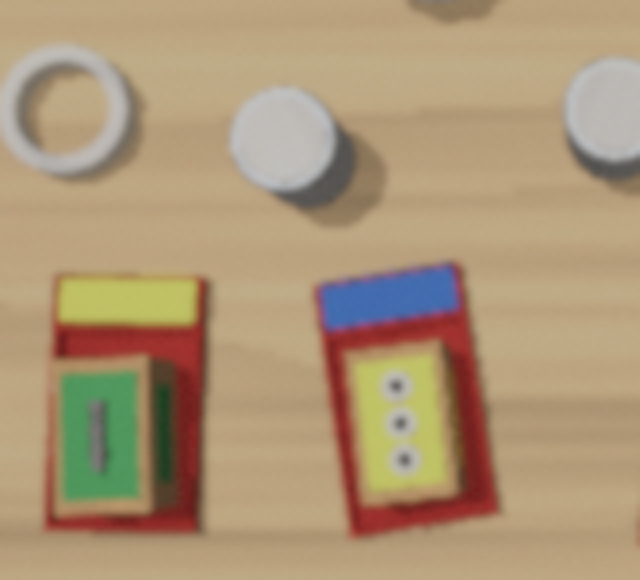

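View pics/z1.png

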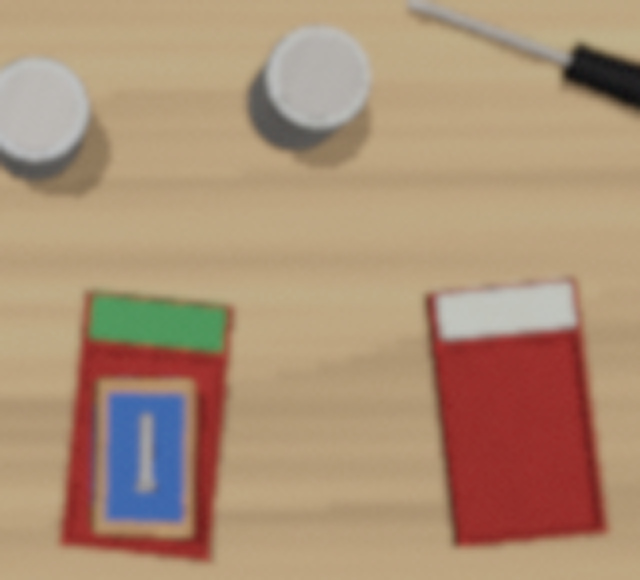

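```bash
cat > trays.py <<'E'
from h import *
im=cv2.imread("pics/top0.png")[:,:,::-1].copy();H,S,V=cv2.split(cv2.cvtColor(im,cv2.COLOR_RGB2HSV))
print(im[206,192],im[240,258],(H[206,192],S[206,192],V[206,192]))
sat=(((S>120)&((H<6)|(H>172)|((H>100)&(H<130))|((H>50)&(H<85))))|((H>25)&(H<42)&(S>125))|((S<45)&(V>110)))
for nm,(a,b),cx in(("yellow",(165,220),0),("blue",(233,292),0),("green",(315,370),0),("white",(405,465),0)):
    m=np.zeros(H.shape,np.uint8);m[192:275,a:b]=sat[192:275,a:b]
    m=cv2.morphologyEx(m,cv2.MORPH_CLOSE,np.ones((5,5)))
    n,l,st,cen=cv2.connectedComponentsWithStats(m);i=1+np.argmax(st[1:,4])
    p=np.argwhere(l==i)[:,::-1]; c,s,ang=rect(cast(p,.007)); th=np.radians(ang)
    print(nm,"rect c",c,"size",s,"yaw",ang,"origin",(c-14*np.array([np.cos(th),np.sin(th)])).round(1),"px",proj([*(c/1000),.007]).round())
m=np.zeros(H.shape,np.uint8);m[212:262,240:285]=((H>25)&(H<42)&(S>125))[212:262,240:285]
n,l,st,cen=cv2.connectedComponentsWithStats(m);i=1+np.argmax(st[1:,4]);print("yellow carton",rect(cast(np.argwhere(l==i)[:,::-1],.066)),st[i])
# tops incl cardboard
for k,(a,b,c,d) in {"blue":(220,270,323,362),"yellow":(205,268,243,283),"green":(212,268,168,206)}.items():
    m=np.zeros(H.shape,np.uint8);m[a:b,c:d]=(((H>8)&(H<24)&(S>60)&(V>125)))[a:b,c:d]
    n,l,st,cen=cv2.connectedComponentsWithStats(m);i=1+np.argmax(st[1:,4]);print(k,"cardboard",rect(cast(np.argwhere(l==i)[:,::-1],.066)),st[i])
E
python3 trays.py
```

```text
[192 193 102] [191 192 122] (np.uint8(30), np.uint8(120), np.uint8(193))
yellow rect c [500.7 256.7] size [131.2  80.4] yaw -1.3 origin [486.7 257. ] px [[191. 232.]]
blue rect c [506.8 103.6] size [141.   80.1] yaw 9.2 origin [493.  101.4] px [[261. 229.]]
green rect c [487.9 -73. ] size [132.9  79.4] yaw -6.7 origin [474.  -71.4] px [[341. 237.]]
white rect c [ 495.8 -276.3] size [137.9  81.5] yaw 5.3 origin [ 481.9 -277.6] px [[433. 233.]]Traceback (most recent call last):
  File "trays.py", line 12, in <module>
    n,l,st,cen=cv2.connectedComponentsWithStats(m);i=1+np.argmax(st[1:,4]);print("yellow carton",rect(cast(np.argwhere(l==i)[:,::-1],.066)),st[i])
                                                       ~~~~~~~~~^^^^^^^^^^
    return _wrapfunc(a, 'argmax', axis=axis, out=out, **kwds)
    return bound(*args, **kwds)
ValueError: attempt to get argmax of an empty sequence
```

```bash
sed -i 's/^sat=.*/sat=(((S>110)\&((H<7)|(H>170)))|((S>75)\&(((H>95)\&(H<135))|((H>40)\&(H<90))))|((H>24)\&(H<42)\&(S>85))|((S<45)\&(V>110)))/; s/m\[212:262,240:285\]=((H>25)&(H<42)&(S>125))/m[212:262,240:285]=((H>26)\&(H<42)\&(S>85))/' trays.py; sed -i "2a print(hh:=[(H[y,x],S[y,x],V[y,x]) for x,y in((192,206),(252,240),(300,230),(233,228),(191,200),(344,205))])" trays.py; sed -i '2a H,S,V=[a.astype(int) for a in (H,S,V)]' trays.py; python3 trays.py
```

```text
[(np.int64(30), np.int64(120), np.int64(193)), (np.int64(30), np.int64(120), np.int64(192)), (np.int64(17), np.int64(85), np.int64(175)), (np.int64(17), np.int64(84), np.int64(180)), (np.int64(27), np.int64(127), np.int64(186)), (np.int64(46), np.int64(92), np.int64(128))]
[192 193 102] [191 192 122] (np.int64(30), np.int64(120), np.int64(193))
yellow rect c [503.3 257.1] size [136.1  82.1] yaw -0.4 origin [489.3 257.2] px [[191. 231.]]
blue rect c [506.8 103.5] size [141.1  80.8] yaw 9.2 origin [493.  101.3] px [[261. 229.]]
green rect c [490.7 -73.4] size [139.1  80.1] yaw -6.7 origin [476.8 -71.8] px [[341. 236.]]
white rect c [ 495.8 -276.4] size [137.9  82.3] yaw 5.3 origin [ 481.9 -277.7] px [[433. 233.]]
yellow carton (array([492.9,  99.5]), array([65. , 38.9]), 7.0) [249 219  22  34 402]
blue cardboard (array([474.1, -66.7]), array([81.8, 51.4]), -0.9) [328 224  26  41 295]
yellow cardboard (array([492.4,  99.1]), array([81.8, 52.5]), 6.7) [246 215  29  42 350]
green cardboard (array([485.4, 250.5]), array([114.9,  75.7]), 1.3) [168 212  38  56 737]
```

```bash
cat > go.py <<'E'
import sys,numpy as np
from scipy.spatial.transform import Rotation as Ro
from rig import sense
s=sense(); x,y,z,yaw=map(float,sys.argv[1:5]) # mm, deg
R0=Ro.from_euler('xyz',s['tool_rot'],degrees=True);R1=Ro.from_euler('xyz',[180,0,yaw],degrees=True)
d=R0.inv().apply(np.array([x,y,z])/1000-s['tcp_pos'])/.5; w=(R0.inv()*R1).as_rotvec()/np.pi
print("row",np.r_[d,w].round(4).tolist(),"t",round(s['clock'],2),"tcp",(s['tcp_pos']*1000).round(1),s['tool_rot'].round(2),"w",round(s['width']*95,1),"F",s['wrist_force'].round(2))
E
python3 go.py 474 -67.2 150 179.1
```

```text
row [-0.9213, -0.9886, 0.1792, -0.0003, -0.0001, -0.1277] t 0.1 tcp [252.9 571.3 239.1] [-179.94   -0.    156.12] w 95.3 F [-0.13  0.41  0.17]
```

```bash
python3 -m crank '[[-0.921,-0.989,0.179,0,0,-0.128],[-0.921,-0.989,0.179,0,0,-0.128],[-0.921,-0.989,0.179,0,0,-0.128],[-0.921,-0.989,0.179,0,0,-0.128],[-0.921,-0.989,0.179,0,0,-0.128],[-0.921,-0.989,0.179,0,0,-0.128],[-0.921,-0.989,0.179,0,0,-0.128],[-0.921,-0.989,0.179,0,0,-0.128],[-0.921,-0.989,0.179,0,0,-0.128],[-0.921,-0.989,0.179,0,0,-0.128],[-0.921,-0.989,0.179,0,0,-0.128],[-0.921,-0.989,0.179,0,0,-0.128]]' 1 35; python3 go.py 474 -67.2 47 179.1
```

```text
clock: 1.6
tcp_pos: [0.4745, -0.0705, 0.1493]
tool_rot: [-179.9, -0.1, 178.9]
wrist_force: [-0.6, 0.9, -0.2]
width: 0.996
row [0.0009, 0.0067, 0.2045, -0.0003, -0.0003, -0.0011] t 1.6 tcp [474.5 -70.5 149.3] [-1.7995e+02 -5.0000e-02  1.7890e+02] w 94.6 F [-0.64  0.9  -0.16]
```

```bash
python3 -m crank '[[0.001,0.007,0.08,0,0,-0.001],[0.001,0.007,0.15,0,0,-0.001],[0.001,0.007,0.19,0,0,-0.001],[0.001,0.007,0.2045,0,0,-0.001],[0.001,0.007,0.2045,0,0,-0.001],[0.001,0.007,0.2045,0,0,-0.001]]' 1 35; python3 go.py 474 -67.2 47 179.1
python3 - <<'E'
from rig import capture;import cv2
for n in("scene","top"):
    im=capture(n)[:,:,::-1]; c=im[120:270,240:440] if n=="scene" else im[130:280,270:470]; cv2.imwrite(f"pics/a_{n}.png",cv2.resize(c,None,fx=3,fy=3))
E
```

```text
clock: 2.35
tcp_pos: [0.4742, -0.0669, 0.0478]
tool_rot: [-179.9, 0.0, 179.1]
wrist_force: [0.6, -0.6, 0.5]
width: 0.999
row [0.0004, -0.0006, 0.0016, -0.0004, 0.0001, -0.0] t 2.35 tcp [474.2 -66.9  47.8] [-1.7993e+02  1.0000e-02  1.7910e+02] w 94.9 F [ 0.61 -0.61  0.54]
```

View pics/a_scene.png

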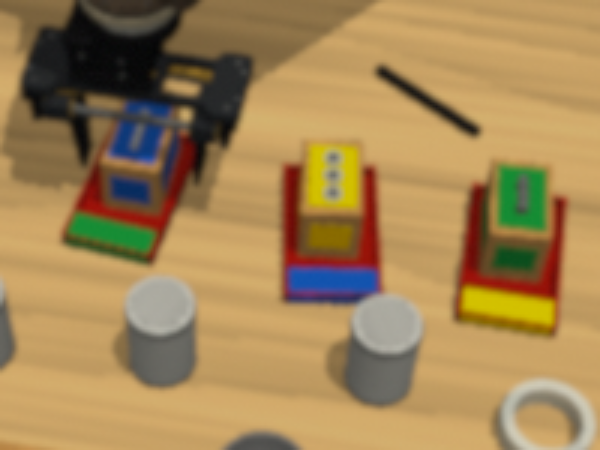

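The picture shows the two fingertips (crop ≈(80,150) and (198,170)) on either side of the blue carton. Closing the gripper now.

```bash
python3 -m crank '[[0,0,0,0,0,0],[0,0,0,0,0,0],[0,0,0,0,0,0],[0,0,0,0,0,0],[0,0,0,0,0,0],[0,0,0,0,0,0]]' -1 35; python3 go.py 475 -175 150 179.1
```

```text
clock: 3.2
tcp_pos: [0.4742, -0.0671, 0.0477]
tool_rot: [-179.9, 0.0, 179.1]
wrist_force: [0.4, -0.4, -0.5]
width: 0.523
row [-0.005, -0.2161, -0.2043, -0.0004, 0.0001, -0.0001] t 3.2 tcp [474.2 -67.1  47.7] [-1.7993e+02  2.0000e-02  1.7909e+02] w 49.6 F [ 0.43 -0.43 -0.48]
```

```bash
python3 -m crank '[[0,0,-0.03,0,0,0],[0,0,-0.08,0,0,0],[0,0,-0.1,0,0,0],[-0.005,-0.05,-0.1,0,0,0],[-0.005,-0.12,-0.1,0,0,0],[-0.005,-0.18,-0.1,0,0,0],[-0.005,-0.216,-0.1,0,0,0],[-0.005,-0.216,-0.1,0,0,0],[-0.005,-0.216,-0.06,0,0,0],[-0.005,-0.216,-0.03,0,0,0],[-0.005,-0.216,-0.01,0,0,0],[-0.005,-0.216,-0.01,0,0,0]]'; python3 go.py 475 -175 42.2 179.1
```

```text
clock: 4.7
tcp_pos: [0.4748, -0.1747, 0.0523]
tool_rot: [-180.0, -0.1, 179.1]
wrist_force: [-0.5, -0.7, -4.7]
width: 0.527
row [-0.0004, -0.0007, 0.0201, -0.0002, -0.0003, 0.0001] t 4.7 tcp [ 474.8 -174.7   52.3] [-1.7997e+02 -5.0000e-02  1.7911e+02] w 50.0 F [-0.51 -0.75 -4.69]
```

Held (weight ≈ 4.7 N). Lower to contact.

```bash
python3 -m crank '[[0,-0.0005,0.010,0,0,0],[0,-0.0005,0.018,0,0,0],[0,-0.0005,0.021,0,0,0],[0,-0.0005,0.021,0,0,0]]'; python3 go.py 475 -175 42.2 179.1
```

```text
clock: 5.2
tcp_pos: [0.4749, -0.175, 0.0418]
tool_rot: [-180.0, -0.0, 179.1]
wrist_force: [0.3, -0.8, -4.1]
width: 0.524
row [-0.0002, -0.0, -0.0007, -0.0002, -0.0002, 0.0] t 5.2 tcp [ 474.9 -175.    41.8] [-1.7996e+02 -4.0000e-02  1.7910e+02] w 49.8 F [ 0.33 -0.76 -4.11]
```

```bash
python3 -m crank '[[0,0,0.001,0,0,0],[0,0,0.001,0,0,0],[0,0,0.001,0,0,0],[0,0,0.001,0,0,0],[0,0,-0.05,0,0,0],[0,0,-0.12,0,0,0],[0,0,-0.2,0,0,0],[0,0,-0.22,0,0,0]]' 1; python3 go.py 487 254.7 150 183.4
```

```text
clock: 6.2
tcp_pos: [0.4756, -0.1752, 0.1539]
tool_rot: [-179.9, 0.1, 179.1]
wrist_force: [0.4, -0.2, -0.9]
width: 1.001
row [-0.0095, 0.86, 0.0059, -0.0008, 0.0008, -0.0238] t 6.2 tcp [ 475.6 -175.2  153.9] [-1.7987e+02  1.5000e-01  1.7911e+02] w 95.1 F [ 0.39 -0.23 -0.9 ]
```

```bash
python3 -m crank '[[-0.01,0.86,0,-0.0008,0.0008,-0.024],[-0.01,0.86,0,-0.0008,0.0008,-0.024],[-0.01,0.86,0,-0.0008,0.0008,-0.024],[-0.01,0.86,0,-0.0008,0.0008,-0.024],[-0.01,0.86,0,-0.0008,0.0008,-0.024],[-0.01,0.86,0,-0.0008,0.0008,-0.024],[-0.01,0.86,0,-0.0008,0.0008,-0.024],[-0.01,0.86,0.005,-0.0008,0.0008,-0.024],[-0.01,0.86,0.005,-0.0008,0.0008,-0.024]]'; python3 go.py 487 254.7 47 183.4
python3 - <<'E'
from rig import capture;import cv2
im=capture("top")[:,:,::-1]; cv2.imwrite("pics/t1.png",im)
E
python3 meas.py pics/t1.png | grep -v red
```

```text
clock: 7.32
tcp_pos: [0.4866, 0.2544, 0.1495]
tool_rot: [-180.0, -0.1, -176.5]
wrist_force: [-0.5, -1.0, 0.1]
width: 0.999
row [-0.0011, 0.0008, 0.2049, -0.0002, -0.0006, 0.0004] t 7.33 tcp [486.6 254.4 149.5] [-1.7997e+02 -1.1000e-01 -1.7653e+02] w 94.9 F [-0.52 -1.02  0.08]
blue px [256.9 204.1] area 279 z14 (array([560.8, 112.1]), array([68.9, 19.7]), -81.3) z66 (array([557.2, 105.8]), array([65.1, 18.6]), -81.3)
blue px [392.  243.8] area 392 z14 (array([ 473., -183.]), array([63.4, 35. ]), -1.2) z66 (array([ 474.4, -172.8]), array([59.8, 33.1]), -1.2)
green px [343.9 210.3] area 264 z14 (array([546., -79.]), array([67. , 18.9]), 83.6) z66 (array([543.3, -74.6]), array([63.3, 17.8]), 83.6)
tin [383.8 149.1] [368 136  30  27 580] [ 669.2 -154.8] 30.721675872802734
tin [313.6 157.2] [301 144  27  27 589] [651.8 -12.2] 29.235015869140625
tin [230.4 164.5] [217 151  28  29 588] [637.4 159.2] 29.21696662902832
```

View pics/t1.png

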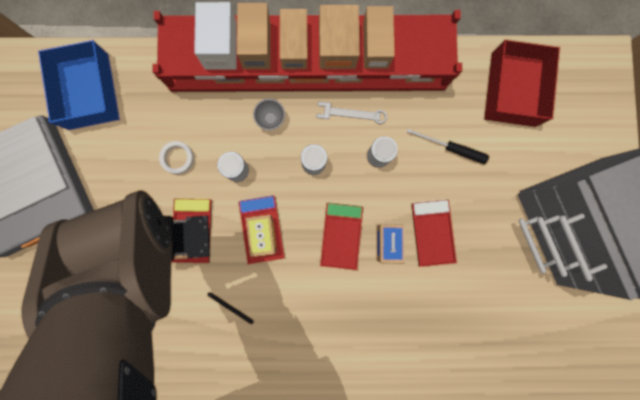

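Blue stands upright on the bench at px (392,244), and the green tray at (342,236) is empty. The gripper is over the green carton at (190,238).

```bash
python3 -m crank '[[-0.001,0.001,0.08,0,0,0],[-0.001,0.001,0.15,0,-0.0005,0],[-0.001,0.001,0.19,0,-0.0005,0],[-0.001,0.001,0.206,0,-0.0005,0],[-0.001,0.001,0.206,0,-0.0005,0],[-0.001,0.001,0.206,0,-0.0005,0]]' 1; python3 -m crank '[[0,0,0,0,0,0],[0,0,0,0,0,0],[0,0,0,0,0,0],[0,0,0,0,0,0],[0,0,0,0,0,0]]' -1 35;  python3 go.py 477 -71.8 150 173.3

```

```text
clock: 8.12
tcp_pos: [0.4877, 0.2542, 0.0476]
tool_rot: [-180.0, 0.1, -176.6]
wrist_force: [-0.1, -0.1, 0.4]
width: 1.0
clock: 8.75
tcp_pos: [0.4877, 0.2542, 0.0476]
tool_rot: [-180.0, 0.1, -176.6]
wrist_force: [-0.1, -0.6, 0.5]
width: 0.527
row [0.0595, -0.6496, -0.2048, 0.0, 0.0004, 0.056] t 8.75 tcp [487.7 254.2  47.6] [-1.8000e+02  7.0000e-02 -1.7662e+02] w 50.1 F [-0.06 -0.63  0.54]
```

```bash
python3 -m crank '[[0,0,-0.03,0,0,0],[0,0,-0.1,0,0,0],[0,0,-0.17,0,0,0],[0,0,-0.2,0,0,0],[0.01,-0.05,-0.205,0,0,0.01],[0.02,-0.15,-0.205,0,0,0.02],[0.03,-0.26,-0.205,0,0,0.03],[0.04,-0.37,-0.205,0,0,0.04],[0.05,-0.48,-0.205,0,0,0.05],[0.06,-0.57,-0.205,0,0,0.056],[0.06,-0.63,-0.205,0,0,0.056],[0.06,-0.65,-0.205,0,0,0.056]]';  python3 go.py 477 -71.8 47.8 173.3

```

```text
clock: 10.25
tcp_pos: [0.4765, -0.0734, 0.1499]
tool_rot: [180.0, 0.0, 173.2]
wrist_force: [-0.3, 1.6, -3.4]
width: 0.532
row [-0.0004, 0.0032, 0.2041, 0.0001, 0.0002, -0.0007] t 10.25 tcp [476.5 -73.4 149.9] [1.7999e+02 4.0000e-02 1.7318e+02] w 50.5 F [-0.34  1.63 -3.39]
```

```bash
python3 -m crank '[[0,0.003,0.04,0,0,0],[0,0.003,0.09,0,0,0],[0,0.003,0.14,0,0,0],[0,0.003,0.175,0,0,0],[0,0.003,0.19,0,0,0],[0,0.003,0.198,0,0,0],[0,0.003,0.204,0,0,0],[0,0.003,0.205,0,0,0],[0,0.003,0.205,0,0,0]]';  python3 go.py 477 -71.8 47.6 173.3

```

```text
clock: 11.38
tcp_pos: [0.4769, -0.0719, 0.0477]
tool_rot: [180.0, 0.1, 173.2]
wrist_force: [-0.1, 0.4, -2.8]
width: 0.527
row [-0.0001, 0.0003, 0.0001, 0.0, 0.0004, -0.0007] t 11.38 tcp [476.9 -71.9  47.7] [1.7999e+02 7.0000e-02 1.7318e+02] w 50.1 F [-0.07  0.43 -2.8 ]
```

Release, rise, then go to the yellow carton (492.7, 99.3, yaw 6.8).

```bash
python3 -m crank '[[0,0,0.001,0,0,0],[0,0,0.001,0,0,0],[0,0,0.001,0,0,0],[0,0,0.001,0,0,0],[0,0,-0.05,0,0,0],[0,0,-0.12,0,0,0],[0,0,-0.18,0,0,0],[0,0,-0.205,0,0,0]]' 1; python3 go.py 492.7 99.3 150 186.8
```

```text
clock: 12.38
tcp_pos: [0.4771, -0.072, 0.1515]
tool_rot: [-180.0, 0.2, 173.2]
wrist_force: [0.4, -0.1, -1.0]
width: 0.998
row [0.0098, 0.3439, 0.0029, -0.0002, 0.0011, -0.0757] t 12.38 tcp [477.1 -72.  151.5] [-179.99    0.19  173.18] w 94.8 F [ 0.44 -0.12 -0.99]
```

```bash
python3 -m crank '[[0.01,0.344,0.003,0,0.001,-0.076],[0.01,0.344,0.003,0,0.001,-0.076],[0.01,0.344,0.003,0,0.001,-0.076],[0.01,0.344,0.003,0,0.001,-0.076],[0.01,0.344,0.003,0,0.001,-0.076],[0.01,0.344,0.003,0,0.001,-0.076]]'; python3 go.py 492.7 99.3 47 186.8
python3 - <<'E'
from rig import capture;import cv2
im=capture("scene")[:,:,::-1]; cv2.imwrite("pics/s2.png",cv2.resize(im[120:270,180:440],None,fx=3,fy=3))
E
```

```text
clock: 13.12
tcp_pos: [0.4925, 0.0983, 0.1497]
tool_rot: [-180.0, -0.0, -173.2]
wrist_force: [-1.2, -1.2, -1.0]
width: 1.001
row [-0.0007, 0.002, 0.2054, -0.0002, -0.0002, -0.0001] t 13.12 tcp [492.5  98.3 149.7] [-1.7996e+02 -3.0000e-02 -1.7322e+02] w 95.1 F [-1.16 -1.18 -1.  ]
```

View pics/s2.png

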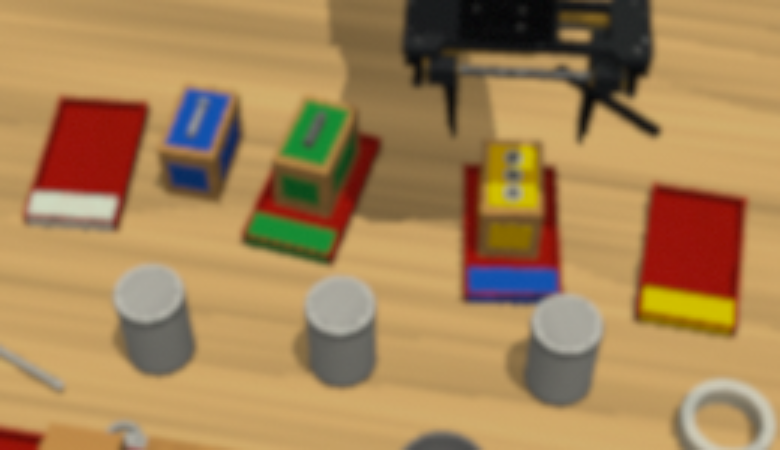

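The green carton stands flat in the green-card tray (crop ≈(315,160)). The fingers straddle the yellow carton from above (≈(452,130) and (583,135)). Next is yellow.

```bash
python3 -m crank '[[-0.001,0.002,0.08,0,0,0],[-0.001,0.002,0.15,0,0,0],[-0.001,0.002,0.19,0,0,0],[-0.001,0.002,0.2055,0,0,0],[-0.001,0.002,0.2055,0,0,0],[-0.001,0.002,0.2055,0,0,0]]' 1; python3 -m crank '[[0,0,0,0,0,0],[0,0,0,0,0,0],[0,0,0,0,0,0],[0,0,0,0,0,0],[0,0,0,0,0,0]]' -1 35;  python3 go.py 491 257 110 179

```

```text
clock: 13.92
tcp_pos: [0.4933, 0.0991, 0.0478]
tool_rot: [-180.0, 0.1, -173.3]
wrist_force: [-0.2, 1.2, 1.1]
width: 1.0
clock: 14.55
tcp_pos: [0.4933, 0.0992, 0.0478]
tool_rot: [-180.0, 0.1, -173.2]
wrist_force: [0.2, 3.9, -0.0]
width: 0.534
row [-0.0326, 0.3139, -0.1246, -0.0002, 0.0003, 0.0431] t 14.55 tcp [493.3  99.2  47.8] [-1.7996e+02  5.0000e-02 -1.7325e+02] w 50.7 F [ 0.18  3.92 -0.03]
```

```bash
python3 -m crank '[[0,0,0,0,0,0],[0,0,-0.03,0,0,0],[0,0,-0.09,0,0,0],[0,0,-0.12,0,0,0],[-0.005,0.05,-0.125,0,0,0.01],[-0.015,0.14,-0.125,0,0,0.02],[-0.025,0.24,-0.125,0,0,0.03],[-0.03,0.29,-0.125,0,0,0.04],[-0.033,0.314,-0.125,0,0,0.043],[-0.033,0.314,-0.125,0,0,0.043]]';  python3 go.py 491 257 47.8 179

```

```text
clock: 15.8
tcp_pos: [0.491, 0.2571, 0.1102]
tool_rot: [-180.0, 0.0, 179.1]
wrist_force: [-0.2, -1.0, -3.3]
width: 0.523
row [0.0001, -0.0001, 0.1247, -0.0002, 0.0002, 0.0004] t 15.8 tcp [491.  257.1 110.2] [-1.7996e+02  4.0000e-02  1.7908e+02] w 49.7 F [-0.24 -1.02 -3.34]
```

```bash
python3 -m crank '[[0,0,0.03,0,0,0],[0,0,0.07,0,0,0],[0,0,0.1,0,0,0],[0,0,0.114,0,0,0],[0,0,0.121,0,0,0],[0,0,0.125,0,0,0],[0,0,0.125,0,0,0]]';  python3 go.py 491 257 47.8 179

```

```text
clock: 16.68
tcp_pos: [0.4912, 0.2571, 0.048]
tool_rot: [-180.0, 0.1, 179.1]
wrist_force: [-0.1, -0.4, -3.6]
width: 0.526
row [0.0004, -0.0003, 0.0004, -0.0002, 0.0004, 0.0005] t 16.68 tcp [491.2 257.1  48. ] [-1.7997e+02  8.0000e-02  1.7909e+02] w 50.0 F [-0.12 -0.42 -3.59]
```

```bash
python3 -m crank '[[0,0,0.001,0,0,0],[0,0,0.001,0,0,0],[0,0,0.001,0,0,0],[0,0,0.001,0,0,0],[0,0,-0.05,0,0,0],[0,0,-0.12,0,0,0],[0,0,-0.18,0,0,0],[0,0,-0.205,0,0,0]]' 1; python3 go.py 474.5 -174 145 179.1
```

```text
clock: 17.68
tcp_pos: [0.4914, 0.2574, 0.152]
tool_rot: [180.0, 0.2, 179.1]
wrist_force: [-0.5, -0.1, -0.4]
width: 0.999
row [0.0201, -0.8632, 0.0136, 0.0001, 0.0011, -0.0001] t 17.68 tcp [491.4 257.4 152. ] [179.98   0.2  179.09] w 94.9 F [-0.45 -0.14 -0.37]
```

```bash
python3 -m crank '[[0.02,-0.863,0.005,0,0.001,0],[0.02,-0.863,0.005,0,0.001,0],[0.02,-0.863,0.005,0,0.001,0],[0.02,-0.863,0.005,0,0.001,0],[0.02,-0.863,0.005,0,0.001,0],[0.02,-0.863,0.005,0,0.001,0],[0.02,-0.863,0.005,0,0.001,0],[0.02,-0.863,0.008,0,0.001,0],[0.02,-0.863,0.008,0,0.001,0]]'; python3 go.py 474.7 -174.5 41.8 179.1
```

```text
clock: 18.8
tcp_pos: [0.4741, -0.1736, 0.1471]
tool_rot: [179.9, -0.1, 179.0]
wrist_force: [1.0, 1.4, -0.0]
width: 1.0
row [-0.0014, -0.002, 0.2107, 0.0003, -0.0003, -0.0003] t 18.8 tcp [ 474.1 -173.6  147.1] [ 1.7994e+02 -6.0000e-02  1.7904e+02] w 95.0 F [ 0.95  1.41 -0.04]
```

```bash
python3 -m crank '[[-0.001,-0.002,0.08,0,0,0],[-0.001,-0.002,0.15,0,0,0],[-0.001,-0.002,0.195,0,0,0],[-0.001,-0.002,0.211,0,0,0],[-0.001,-0.002,0.211,0,0,0],[-0.001,-0.002,0.211,0,0,0]]' 1; python3 -m crank '[[0,0,0,0,0,0],[0,0,0,0,0,0],[0,0,0,0,0,0],[0,0,0,0,0,0],[0,0,0,0,0,0]]' -1 35;  python3 go.py 493 101.3 150 189.2

```

```text
clock: 19.55
tcp_pos: [0.4749, -0.1743, 0.0424]
tool_rot: [180.0, 0.0, 179.1]
wrist_force: [0.1, -0.5, -0.1]
width: 1.005
clock: 20.18
tcp_pos: [0.4749, -0.1744, 0.0425]
tool_rot: [180.0, 0.0, 179.1]
wrist_force: [0.5, -1.6, 0.2]
width: 0.533
row [-0.0273, 0.5519, -0.2148, 0.0002, 0.0, -0.0563] t 20.18 tcp [ 474.9 -174.4   42.5] [1.7997e+02 1.0000e-02 1.7907e+02] w 50.7 F [ 0.5  -1.63  0.15]
```

```bash
python3 -m crank '[[0,0,-0.02,0,0,0],[0,0,-0.09,0,0,0],[0,0,-0.17,0,0,0],[0,0,-0.21,0,0,0],[0,0.05,-0.215,0,0,-0.01],[-0.01,0.13,-0.215,0,0,-0.02],[-0.015,0.24,-0.215,0,0,-0.03],[-0.02,0.35,-0.215,0,0,-0.04],[-0.025,0.46,-0.215,0,0,-0.05],[-0.027,0.53,-0.215,0,0,-0.056],[-0.027,0.552,-0.215,0,0,-0.056],[-0.027,0.552,-0.215,0,0,-0.056]]';  python3 go.py 493 101.3 48.5 189.2

```

```text
clock: 21.68
tcp_pos: [0.4926, 0.1014, 0.1502]
tool_rot: [180.0, -0.0, -170.8]
wrist_force: [0.2, -0.8, -5.0]
width: 0.525
row [-0.0008, -0.0004, 0.2034, 0.0001, -0.0, 0.0] t 21.68 tcp [492.6 101.4 150.2] [ 1.7998e+02 -1.0000e-02 -1.7080e+02] w 49.9 F [ 0.16 -0.78 -4.96]
```

```bash
python3 -m crank '[[-0.001,0,0.04,0,0,0],[-0.001,0,0.09,0,0,0],[-0.001,0,0.14,0,0,0],[-0.001,0,0.175,0,0,0],[-0.001,0,0.19,0,0,0],[-0.001,0,0.198,0,0,0],[-0.001,0,0.203,0,0,0],[-0.001,0,0.204,0,0,0],[-0.001,0,0.204,0,0,0]]';  python3 go.py 493 101.3 48.5 189.2

```

```text
clock: 22.8
tcp_pos: [0.4932, 0.1016, 0.0485]
tool_rot: [180.0, 0.0, -170.8]
wrist_force: [0.1, -0.3, -3.7]
width: 0.526
row [0.0005, -0.0005, 0.0, 0.0001, 0.0001, 0.0] t 22.8 tcp [493.2 101.6  48.5] [ 1.7998e+02  2.0000e-02 -1.7080e+02] w 50.0 F [ 0.13 -0.34 -3.73]
```

Release, then go over the tin at (638, 159).

```bash
python3 -m crank '[[0,0,0.001,0,0,0],[0,0,0.001,0,0,0],[0,0,0.001,0,0,0],[0,0,0.001,0,0,0],[0,0,-0.05,0,0,0],[0,0,-0.12,0,0,0],[0,0,-0.18,0,0,0],[0,0,-0.205,0,0,0]]' 1; python3 go.py 638 159.2 150 180
python3 - <<'E'
from rig import capture;import cv2
im=capture("scene")[:,:,::-1]; cv2.imwrite("pics/s3.png",cv2.resize(im[120:270,180:440],None,fx=3,fy=3))
E
```

```text
clock: 23.8
tcp_pos: [0.4935, 0.1016, 0.1524]
tool_rot: [180.0, 0.1, -170.8]
wrist_force: [0.1, -0.3, -0.8]
width: 1.002
row [-0.3037, 0.0675, 0.0056, 0.0001, 0.0008, 0.0512] t 23.8 tcp [493.5 101.6 152.4] [ 1.7999e+02  1.5000e-01 -1.7079e+02] w 95.2 F [ 0.15 -0.28 -0.83]
```

View pics/s3.png

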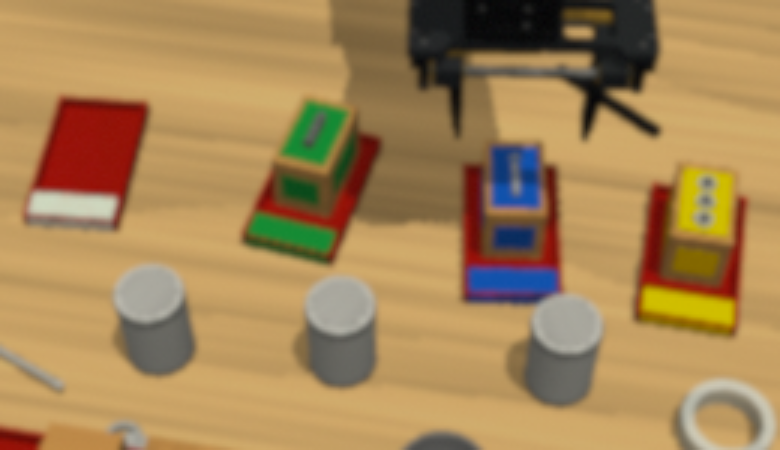

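All three cartons are upright in trays of their own colour. Next is the first tin.

```bash
python3 -m crank '[[-0.304,0.0675,0.003,0,0.001,0.051],[-0.304,0.0675,0.003,0,0.001,0.051],[-0.304,0.0675,0.003,0,0.001,0.051],[-0.304,0.0675,0.003,0,0.001,0.051],[-0.304,0.0675,0.003,0,0.001,0.051],[-0.304,0.0675,0.003,0,0.001,0.051]]'; python3 go.py 638 159.2 48 180
```

```text
clock: 24.6
tcp_pos: [0.6375, 0.1588, 0.1517]
tool_rot: [180.0, -0.1, -180.0]
wrist_force: [-0.1, 1.4, -0.4]
width: 1.001
row [-0.0011, 0.0007, 0.2075, 0.0001, -0.0003, 0.0001] t 24.6 tcp [637.5 158.8 151.7] [ 1.7999e+02 -5.0000e-02 -1.7999e+02] w 95.1 F [-0.09  1.43 -0.42]
```

```bash
python3 -m crank '[[-0.001,0.001,0.08,0,0,0],[-0.001,0.001,0.15,0,0,0],[-0.001,0.001,0.195,0,0,0],[-0.001,0.001,0.2075,0,0,0],[-0.001,0.001,0.2075,0,0,0],[-0.001,0.001,0.2075,0,0,0]]' 1; python3 -m crank '[[0,0,0,0,0,0],[0,0,0,0,0,0],[0,0,0,0,0,0],[0,0,0,0,0,0],[0,0,0,0,0,0]]' -1 30; python3 -m crank '[[0,0,-0.01,0,0,0],[0,0,-0.03,0,0,0],[0,0,-0.04,0,0,0],[0,0,-0.04,0,0,0],[0,0,-0.04,0,0,0]]'; python3 go.py 638 159.2 48 180
```

```text
clock: 25.35
tcp_pos: [0.6383, 0.1594, 0.0492]
tool_rot: [180.0, 0.0, -180.0]
wrist_force: [0.3, 0.1, 0.2]
width: 1.003
clock: 25.98
tcp_pos: [0.6384, 0.1594, 0.0492]
tool_rot: [180.0, 0.0, -180.0]
wrist_force: [0.2, 0.3, 0.2]
width: 0.568
clock: 26.6
tcp_pos: [0.6382, 0.1594, 0.0691]
tool_rot: [180.0, 0.0, -180.0]
wrist_force: [-0.2, -0.1, -7.0]
width: 0.563
row [0.0004, -0.0004, 0.0422, 0.0001, 0.0002, 0.0] t 26.6 tcp [638.2 159.4  69.1] [ 1.7997e+02  3.0000e-02 -1.7999e+02] w 53.5 F [-0.16 -0.12 -7.02]
```

7.0 N against a few tenths when unladen: this is the full tin (≈0.7 kg). Lift it clear and carry it to the white tray.

```bash
python3 -m crank '[[0,0,-0.03,0,0,0],[0,0,-0.1,0,0,0],[0,0,-0.17,0,0,0],[0,0,-0.19,0,0,0],[0,0,-0.19,0,0,0]]' - 40; python3 go.py 482 -277.6 160 180
```

```text
clock: 27.22
tcp_pos: [0.638, 0.1594, 0.1643]
tool_rot: [180.0, 0.1, -180.0]
wrist_force: [-0.1, 0.3, -7.8]
width: 0.562
row [0.3123, -0.8739, 0.0078, 0.0002, 0.0004, 0.0001] t 27.23 tcp [638.  159.4 164.3] [ 1.7997e+02  6.0000e-02 -1.7999e+02] w 53.4 F [-0.09  0.31 -7.84]
```

```bash
python3 -m crank '[[0.015,-0.04,0,0,0,0],[0.045,-0.12,0,0,0,0],[0.08,-0.22,0,0,0,0],[0.12,-0.33,0,0,0,0],[0.16,-0.44,0,0,0,0],[0.2,-0.55,0,0,0,0],[0.24,-0.66,0,0,0,0],[0.275,-0.76,0,0,0,0],[0.3,-0.84,0,0,0,0],[0.312,-0.87,0,0,0,0],[0.312,-0.874,0,0,0,0],[0.312,-0.874,0,0,0,0]]'; python3 go.py 482 -277.6 55.2 180
```

```text
clock: 28.72
tcp_pos: [0.482, -0.2769, 0.1635]
tool_rot: [179.9, 0.0, -180.0]
wrist_force: [-0.5, -0.0, -5.4]
width: 0.562
row [0.0002, -0.0016, 0.2166, 0.0004, 0.0001, 0.0002] t 28.73 tcp [ 482.  -276.9  163.5] [ 1.7993e+02  2.0000e-02 -1.7997e+02] w 53.4 F [-0.5  -0.04 -5.44]
```

```bash
python3 -m crank '[[0,-0.001,0.04,0,0,0],[0,-0.001,0.09,0,0,0],[0,-0.001,0.14,0,0,0],[0,-0.001,0.18,0,0,0],[0,-0.001,0.2,0,0,0],[0,-0.001,0.209,0,0,0],[0,-0.001,0.214,0,0,0],[0,-0.001,0.2165,0,0,0],[0,-0.001,0.217,0,0,0]]';  python3 go.py 482 -277.6 55.2 180
```

```text
clock: 29.85
tcp_pos: [0.4822, -0.2774, 0.0553]
tool_rot: [179.9, 0.1, -180.0]
wrist_force: [-0.2, 0.0, -6.6]
width: 0.563
row [0.0004, -0.0004, 0.0002, 0.0003, 0.0003, 0.0002] t 29.85 tcp [ 482.2 -277.4   55.3] [ 1.7995e+02  5.0000e-02 -1.7997e+02] w 53.5 F [-0.15  0.02 -6.64]
```

```bash
python3 -m crank '[[0,0,0.001,0,0,0],[0,0,0.002,0,0,0],[0,0,0.002,0,0,0]]';  python3 go.py 482 -277.6 55.2 180
```

```text
clock: 30.22
tcp_pos: [0.4822, -0.2774, 0.0552]
tool_rot: [180.0, 0.1, -180.0]
wrist_force: [-2.2, 1.5, 5.3]
width: 0.563
row [0.0005, -0.0003, -0.0, 0.0002, 0.0005, 0.0001] t 30.23 tcp [ 482.2 -277.4   55.2] [ 1.7997e+02  8.0000e-02 -1.7997e+02] w 53.5 F [-2.22  1.51  5.29]
```

Contact with the tray floor. Release and rise.

```bash
python3 -m crank '[[0,0,0,0,0,0],[0,0,0,0,0,0],[0,0,0,0,0,0],[0,0,0,0,0,0],[0,0,-0.05,0,0,0],[0,0,-0.12,0,0,0],[0,0,-0.2,0,0,0],[0,0,-0.3,0,0,0],[0,0,-0.4,0,0,0],[0,0,-0.4,0,0,0]]' 1; python3 go.py 400 330 250 160
```

```text
clock: 31.48
tcp_pos: [0.4828, -0.2782, 0.2587]
tool_rot: [-179.8, 0.4, -180.0]
wrist_force: [0.1, -0.3, -0.4]
width: 0.997
row [0.1651, 1.2165, 0.012, -0.0007, 0.0023, 0.1113] t 31.48 tcp [ 482.8 -278.2  258.7] [-179.8     0.39 -179.97] w 94.7 F [ 0.07 -0.3  -0.42]
```

```bash
python3 -m crank '[[0.1,0.95,0,0,0.002,0.06],[0.1,0.95,0,0,0.002,0.06],[0.1,0.95,0,0,0.002,0.06],[0.1,0.95,0,0,0.002,0.06],[0.1,0.95,0,0,0.002,0.06],[0.2,0.95,0,0,0.002,0.06],[0.2,0.95,0,0,0.002,0.06],[0.2,0.95,0,0,0.002,0.06],[0.2,0.95,0,0,0.002,0.06],[0.2,0.95,0,0,0.002,0.06]]'; python3 go.py 300 480 250 160
```

```text
clock: 32.72
tcp_pos: [0.3825, 0.1965, 0.2557]
tool_rot: [-179.8, 0.0, 169.3]
wrist_force: [-0.2, 0.7, 0.2]
width: 0.997
row [0.2676, 0.5264, 0.0097, -0.0011, 0.0001, 0.0515] t 32.73 tcp [382.5 196.5 255.7] [-1.7981e+02  1.0000e-02  1.6928e+02] w 94.7 F [-0.23  0.69  0.18]
```

```bash
python3 -m crank '[[0.05,0.5,0,-0.001,0,0.05],[0.1,0.526,0,-0.001,0,0.05],[0.2,0.526,0,-0.001,0,0.05],[0.268,0.526,0,-0.001,0,0.05],[0.268,0.526,0,-0.001,0,0.05],[0.268,0.526,0,-0.001,0,0.05],[0.268,0.526,0,-0.001,0,0.05],[0.268,0.526,0,-0.001,0,0.05]]'; python3 - <<'E'
from rig import capture;import cv2
for n in("scene","top"):
    cv2.imwrite(f"pics/f_{n}.png",capture(n)[:,:,::-1])
E
python3 - <<'E'
import cv2
a=cv2.imread("pics/f_scene.png");cv2.imwrite("pics/f_z.png",cv2.resize(a[120:270,180:440],None,fx=3,fy=3))
E
python3 meas.py pics/f_top.png
python3 - <<'E'
from h import *
im=cv2.imread("pics/f_top.png")[:,:,::-1].copy();H,S,V=cv2.split(cv2.cvtColor(im,cv2.COLOR_RGB2HSV))
m=np.zeros(H.shape,np.uint8);m[215:270,405:470]=((S<45)&(V>110))[215:270,405:470]
n,l,st,cen=cv2.connectedComponentsWithStats(m);i=1+np.argmax(st[1:,4]);c,r=cv2.minEnclosingCircle(cast(np.argwhere(l==i)[:,::-1],.086).astype(np.float32)*1000);print("white tin",cen[i],c,r)
m=np.zeros(H.shape,np.uint8);m[212:262,160:215]=((H>26)&(H<42)&(S>85))[212:262,160:215]
n,l,st,cen=cv2.connectedComponentsWithStats(m);i=1+np.argmax(st[1:,4]);print("yellow carton",cen[i],rect(cast(np.argwhere(l==i)[:,::-1],.066)))
E
```

```text
clock: 33.72
tcp_pos: [0.3011, 0.4786, 0.2547]
tool_rot: [-180.0, 0.0, 160.1]
wrist_force: [0.2, -0.4, -0.3]
width: 0.996
blue px [256.8 204. ] area 287 z14 (array([561. , 112.2]), array([69.2, 20.1]), -81.3) z66 (array([557.4, 105.9]), array([65.4, 18.9]), -81.3)
blue px [258.9 235.3] area 401 z14 (array([493.1, 107.7]), array([64.7, 36.9]), 9.6) z66 (array([493.3, 101.7]), array([61.1, 34.9]), 9.6)
green px [344.  210.4] area 271 z14 (array([545.6, -79.1]), array([67.2, 19.7]), 83.9) z66 (array([542.9, -74.7]), array([63.4, 18.6]), 83.9)
green px [342.7 243. ] area 388 z14 (array([474.7, -75.5]), array([63.7, 35.8]), -8.0) z66 (array([475.9, -71.3]), array([60.1, 33.8]), -8.0)
red [267.4 236.2] [242 209  41  54 548] (array([492.5, 101.4]), array([108.6,  77.5]), 8.9)
red [197.8 235.4] [172 211  38  51 609] (array([492.3, 257.5]), array([110.6,  79. ]), -1.2)
red [430.6 238.9] [414 214  41  52 957] (array([ 482.5, -277.3]), array([108.2,  79.4]), 5.2)
red [337.8 240. ] [321 216  40  53 615] (array([477.3, -71.9]), array([108.8,  77.3]), -6.7)
tin [384.  148.9] [369 136  29  27 563] [ 669.4 -156.3] 29.310434341430664
tin [313.6 157.1] [301 144  27  27 571] [651.9 -11.6] 28.917734146118164
white tin [445.03050847 239.32542373] (482.40423583984375, -276.3499450683594) 27.835058212280273
yellow carton [183.15254237 236.6125908 ] (array([491.4, 257.2]), array([63.6, 39.1]), -0.4)
```

View pics/f_top.png

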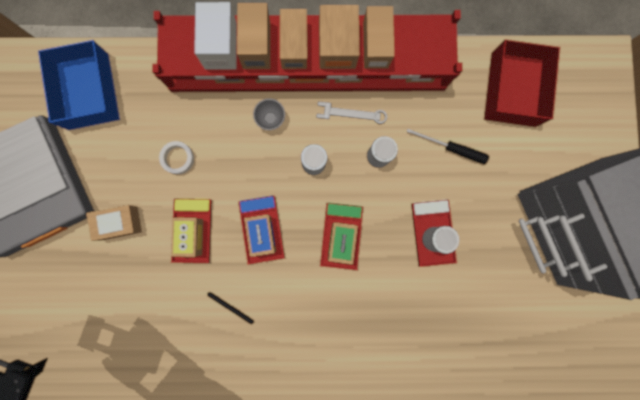

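View pics/f_z.png

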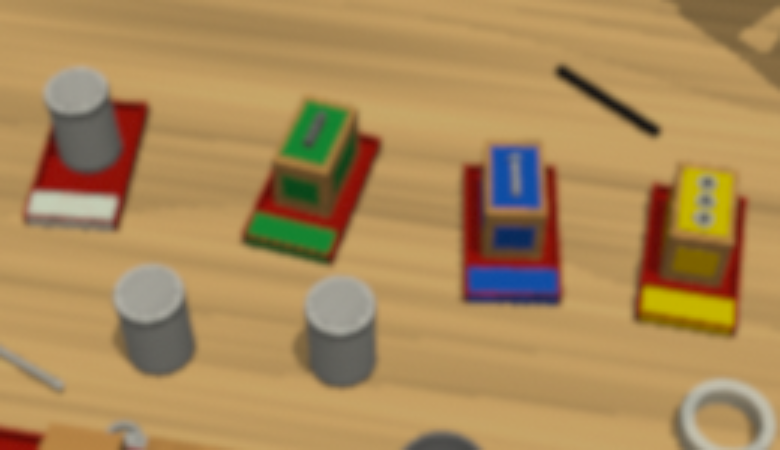

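The cartons are at top-view px (183,237) yellow, (259,235) blue and (343,243) green, all within about 2 mm of their tray centres. The tin is at (445,239), about 1.5 mm from the white tray's centre. The other two tins stand untouched at (314,157) and (384,149). Handing in.

```bash
python3 -c "
from rig import sign_off; print(sign_off())"
```

```text
the job is handed in; nothing more can be done
None
```

The job is handed in at about 34 s of the 128 s allowed; `sign_off()` gives no verdict. I parked the blue carton on the bench, moved green and yellow into their own trays, then moved blue into its tray.

**Tins:** the first tin I lifted pulled about 7 N, so it is the full one, and it now stands in the white-card tray. I did not lift the other two. I take them as empty because exactly one tin is full.

**Last checks:** in the final pictures each carton is upright and within about 2 mm of its tray's centre. The full tin is about 1.5 mm from the white tray's centre. The other two tins stand upright on the bench where they started, and the gripper is open and well clear.

**Disagreements, none failed:**
- The yellow tray's length measured 136 mm in the image instead of 140 mm, because its card edge was hard to pick out. I took its centre from the red part of the tray instead.
- The parked blue carton measured about 2 mm from where the arm had put it, within the calibration error.
- I released the cartons while the wrist still read 3–4 N, so they probably settled by less than about 1 mm.

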